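# Clear the glass off the crispbread box and hold its lid open

## Task

A glass tumbler is standing on the lid of the bamboo crispbread box: pick it up and set it down upright on the serving board, where the other tumbler stands, without letting it fall. Then raise the box's lid by 60 degrees from shut and keep holding it there with the gripper so that the crispbread can be taken out: the lid falls shut by itself, so finish while still holding it. Leave the other tumbler, the milk jug and the butter box where they are.

Things in the scene. Friction and masses are not known exactly. Their poses are not given: they have to be found in the camera images.
- box: Bamboo crispbread box, fixed to the table, 160 (x) x 220 (y) x 110 mm high without its lid, open on top, walls 8 mm, slices of crispbread standing inside up to 73 mm above the table. Origin: centre of the underside, on the table; x points from the front (the side with the lid's bar, towards the robot) to the back (the hinge), z up.
- lid (a joint): Lid of the crispbread box: a bamboo slab 160 x 224 x 10 mm on top of the box (lid's top 120 mm above the table when shut), about 0.4 kg, hinged along the top of the box's back wall (axis along the box's y). Value in rad: 0 shut, grows as the front edge is raised, 1.047 is 60 degrees, stop at 1.9. The hinge is nearly frictionless: the lid falls shut when let go anywhere under about 85 degrees.
- lid_bar (a point): Middle of the steel pull bar on the lid's front edge: a round bar 12 mm in diameter, 120 mm long, parallel to the hinge, in the plane of the lid and 35 mm in front of its edge (clear gap 29 mm), joined to the lid by an arm at each end. It moves with the lid on a circle of radius 195 mm round the hinge; when shut it is 115 mm above the table and there is free space above, below and in front of it.
- box_hinge (a point): Middle of the hinge axis, fixed on the box: at the box's x = +80 mm, y = 0, 110 mm above the table. The bar's middle lies 5 mm above the plane through the hinge when the lid is shut.
- tumbler: The glass tumbler that starts on the lid: straight round glass 62 mm in diameter, 100 mm high, walls 3 mm, about 0.2 kg. Origin: centre of its underside; z up along its axis.
- board: Brown wooden serving board lying on the table to the left or right of the box, fixed, 220 (x) x 180 (y) x 12 mm thick. Origin: centre of its underside, on the table; x roughly away from the robot. The other tumbler stands on its far (+x) half, the near (-x) half is free.
- tumbler2: The other glass tumbler, the same in shape (62 mm in diameter, 100 mm high), standing on the far half of the serving board; leave it there. Origin: centre of its underside.
- jug: Stainless steel milk jug, loose, about 92 mm in diameter and 125 mm high with a loop handle reaching 78 mm from its axis, beyond the crispbread box as seen from the board; leave it alone. Origin: centre of its underside.
- butter_box: Yellow plastic butter box, loose, 96 x 136 x 54 mm high, behind the crispbread box; leave it alone. Origin: centre of its underside.
Mind the look-alikes: they are no part of the job. Leave any green look-alike of the tumbler2 alone. Leave any pink look-alike of the tumbler alone.

How it is judged:
By the outcome, as a careful person would: the job done as asked, in the order asked, and still so for the second after the job is handed in, while the arm keeps its last pose, push and grip.
It also fails if it takes over 58 s, if anything falls off the work surface, if the arm or the gripper's body presses on something with over 40 N, if the wrist force passes 120 N, or if a joint passes its speed limit or range.

## Robot

A 7-joint arm with a two-finger parallel gripper is mounted at the origin on the work surface. World frame = base frame: x ahead of the robot, y to its left, z up, the work surface at z = 0. Lengths are in m, angles in rad, forces in N, time in s.
With the tool pointing down it reaches from about 0.425 to 1.025 m from the base axis. Payload 3.6 kg.
Tool frame: the origin (TCP) lies between the finger pads; the fingertips stand 19 mm ahead of it and the grasp point (between the pads) is the TCP; z points along the fingers, y is the line along which they close (so a half turn about z gives the same grasp; the last joint's range is limited). The gripper opens to 85 mm and grips with 20 to 120 N. Pads are 22 mm wide; open, the fingers measure 114 mm over their backs; the gripper's body (76 mm by 85 mm) begins 54 mm behind the grasp point. The pads swing forward as they close: fully open they stand 13 mm farther back than shut.
Start: joints at [-1.22, 0.591, 0.048, 1.609, -0.033, 0.943, -0.034], TCP at [0.312, 0.654, 0.25] pointing down, gripper open.
Joint ranges: [-2.69, 2.69], [-0.47, 2.24], [-1.27, 1.36], [0.19, 2.51], [-1.53, 4.68], [0.08, 2.07], [-3.09, 3.09]. Speed limits (rad/s): [2.57, 2.57, 3.14, 3.14, 3.14, 3.14, 3.14].

## Interface

Orientations are given as a rotation vector (axis times angle).
In Python, from bench import robot gives the robot as it stands. The module is installed in compiled form; this text tells all that it offers.
- The arm moves only by the tool step_arm, never from a script. Its argument "rows" is a list of rows, each a list of 7 numbers: the shift along the tool's x, y, z in cm, then the turn, a rotation vector about the tool's x, y, z in rad, then the opening, from 0 (shut) to 1 (fully open). A call has 1 to 12 rows; each row is the pose to reach, as a shift and turn from the pose commanded when the call began, along the tool's axes at that moment; what a row does not reach only later rows make up. A row lasts 1/12 s, in which the tool goes at most 41.7 mm and 7.16 degrees, less where a joint would pass 70% of its speed; a pose out of reach is approached as far as the arm can. A call with a gripper value outside its range is refused whole. The fingers move at their own pace and stop on an object; the grip force is fixed at half the most. Time passes only in rows, so rows that repeat a pose let the fingers close. It gives the time, the measured TCP pose, the force, the opening and the grip force at its end, in the units of the state.
- robot.get_state(): the state, without advancing time (a new reading comes with each control period).
- robot.grab_frame(name): name is "scene" or "top" or "wrist"; returns (picture, depth): 400x640x3 uint8, red, green, blue; 400x640 float32, m along the optical axis (not along the pixel's ray), 0 where there is no reading.
- robot.calibration(name): a dict with "camera_matrix" (3x3 intrinsics, pixels), "dist_coeffs" ([k1, k2, p1, p2, k3] as OpenCV has them; the pictures are not rectified), "world_from_camera" (4x4, takes a point from camera to world coordinates). Camera axes: x right, y down, z forward; pixel columns grow to the right and rows downward; lengths in m; the calibration is good to about 2 mm. A picture is of the moment at which its call begins: read the wrist's pose just before it. calibration takes no time and is no camera call; for the wrist camera it gives the pose at the moment of the call.
- robot.hand_in(): hands the job in; it is judged then, once.
The state is a dict: "t": time; "q": joint angles; "qvel": joint speeds; "tau": joint torques, N m; "position": TCP position; "tool_rot": TCP orientation; "force": force on the tool from outside, world axes, zero at the start; "ft_torque": the same for the moment, N m; "gripper_width": finger opening in m; "grip_force": force on a finger pad.
Only numpy, scipy, OpenCV 4.12 (cv2) and the standard library are available. Lean on these libraries where they do the work, as an engineer would, in place of code of your own. Each camera call takes 0.05 s, during which the arm holds its last target. There are 200 camera calls.

## Working session

There is one attempt and no reset: what is moved stays moved. The work goes in short steps, Python scripts to look and compute and a tool call to move; the robot and the scene stay as the last step left them, time stands still between calls to the robot, and variables do not carry over. Pictures are saved under pics/ and viewed, at most 10 in all, crops included, and the job is handed in when it is done.

Besides the shell and the picture viewer there is one more tool, called after "Emit:" in YAML: its name, and indented under it one key for each argument. step_arm: Moves the arm, as the interface text tells. Its arguments: {"type":"object","properties":{"rows":{"type":"array"}},"required":["rows"]}

```bash
mkdir -p pics; cat > h.py <<'E'
import numpy as np, cv2
from bench import robot
from scipy.spatial.transform import Rotation as R
def cloud(name):
    im,d=robot.grab_frame(name); c=robot.calibration(name)
    K=np.array(c["camera_matrix"]);D=np.array(c["dist_coeffs"]);T=np.array(c["world_from_camera"])
    v,u=np.mgrid[:400,:640]
    p=cv2.undistortPoints(np.stack([u,v],-1).reshape(-1,1,2).astype(np.float64),K,D).reshape(400,640,2)
    P=np.dstack([p*d[...,None],d])@T[:3,:3].T+T[:3,3]; P[d==0]=np.nan
    return im,P
def save(im,n): cv2.imwrite('pics/'+n,im[...,::-1])
E
python3 - <<'E'
from h import *
for n in("scene","top"):
    im,P=cloud(n); np.savez(n+'.npz',im=im,P=P); save(im,n+'.png')
s=robot.get_state(); print(s)
print(robot.calibration("top")["world_from_camera"],robot.calibration("wrist")["world_from_camera"])
E
```

```text
{'t': 0.1, 'q': array([-1.21953679,  0.59204268,  0.04827193,  1.60972137, -0.03326186,
        0.94273282, -0.03368451]), 'qvel': array([ 4.69315209e-05, -4.34459178e-04,  9.76046584e-04, -1.76242560e-03,
       -1.27745071e-03, -4.19545634e-04,  2.80630179e-04]), 'tau': array([ 4.58836643e-03, -5.50001764e+01,  1.55281026e+00, -1.98825431e+01,
        9.64514154e-03,  3.78243247e-03,  9.64124013e-06]), 'position': array([0.31158971, 0.65381604, 0.24923312]), 'tool_rot': array([-0.69258725, -3.06395356,  0.00325741]), 'force': array([ 0.252554  ,  0.19157829, -0.41958739]), 'ft_torque': array([ 0.02705754, -0.02693796, -0.02792063]), 'grip_force': 0.0, 'gripper_width': 0.08506209615203647}
[[-0.02174713 -0.98304456  0.18207266  0.37934526]
 [-0.99964151  0.01853599 -0.01931992  0.01158216]
 [ 0.01561745 -0.18242754 -0.98309526  1.42752895]
 [ 0.          0.          0.          1.        ]] [[ 0.42911669  0.87175616  0.23643196  0.25021206]
 [ 0.90324517 -0.41338519 -0.11515572  0.68339172]
 [-0.00265023  0.26297127 -0.96480003  0.37371011]
 [ 0.          0.          0.          1.        ]]
```

View pics/top.png

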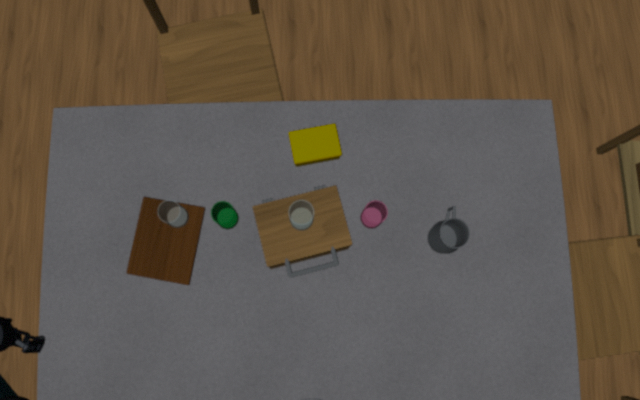

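View pics/scene.png

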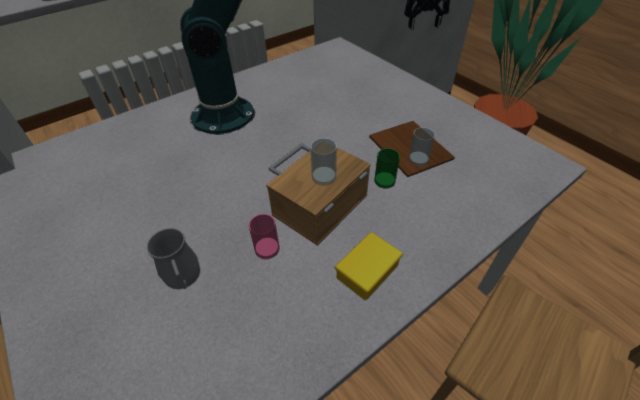

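Top view: the clear tumbler on the lid is at (301,215), the green look-alike at (225,215), the pink one at (373,214), and tumbler2 is on the board at (173,214). The one I want is the clear glass on the lid at (301,215). I'll confirm it in a crop.

```bash
python3 - <<'E'
from h import *
z=np.load('top.npz'); im,P=z['im'],z['P']
save(cv2.resize(im[170:300,110:400],None,fx=2.7,fy=2.7,interpolation=cv2.INTER_CUBIC),'crop.png')
Z=P[...,2]
def rect(m,n):
    q=P[m][:,:2]; q=q[np.isfinite(q).all(1)]
    r=cv2.minAreaRect(q.astype(np.float32)*1000); print(n,len(q),r,np.median(Z[m]))
v,u=np.mgrid[:400,:640]
def box(a,b,c,d): return (u>=a)&(u<b)&(v>=c)&(v<d)
hsv=cv2.cvtColor(im,cv2.COLOR_RGB2HSV)
rect(box(240,365,180,270)&(abs(Z-.12)<.008)&(hsv[...,1]>70),'lid')
rect(box(280,345,240,280)&(abs(Z-.115)<.012)&(hsv[...,1]<60),'bar')
rect(box(120,210,190,290)&(abs(Z-.012)<.008)&(hsv[...,1]>70),'board')
rect(box(280,325,195,235)&(Z>.15),'tumb'); rect(box(150,195,190,235)&(Z>.05),'tumb2'); rect(box(205,245,195,235)&(Z>.05),'green');rect(box(355,395,195,235)&(Z>.05),'pink')
for r in range(198,234,3): print(np.round(Z[r,280:324:4],3))
z=np.load('scene.npz'); im,P=z['im'],z['P'];Z=P[...,2]
rect(box(305,342,135,190)&(Z>.14),'tumb s');rect(box(405,440,122,170)&(Z>.03),'tumb2 s')
E
```

```text
lid 4722 ((565.8905029296875, 12.284782409667969), (161.00221252441406, 223.39324951171875), 13.510560035705566) 0.12001490021454453
bar 371 ((470.9395751953125, -9.79766845703125), (47.57023239135742, 131.31607055664062), 13.346565246582031) 0.11984105866784356
board 4291 ((547.376708984375, 389.9772644042969), (180.47360229492188, 218.08360290527344), 78.8860855102539) 0.011943453863192843
tumb 313 ((581.5673217773438, 14.176340103149414), (60.28630828857422, 61.11213302612305), 87.77603912353516) 0.2023940285210497
tumb2 383 ((608.6595458984375, 355.04205322265625), (59.81495666503906, 61.12161636352539), 89.54166412353516) 0.08928475399385971
green 250 ((605.2761840820312, 218.19345092773438), (60.087554931640625, 59.287174224853516), 47.326759338378906) 0.0869488445351656
pink 251 ((599.6785888671875, -179.87591552734375), (61.21187210083008, 61.4157829284668), 71.9703598022461) 0.08581666182680725
[0.001 0.122 0.119 0.124 0.12  0.121 0.121 0.114 0.116 0.12  0.119]
[0.12  0.117 0.122 0.118 0.22  0.213 0.221 0.118 0.127 0.122 0.121]
[0.119 0.121 0.121 0.22  0.188 0.178 0.18  0.20
[... 199 characters left out ...]
 0.131 0.174 0.12  0.119]
[0.119 0.121 0.118 0.132 0.136   nan 0.134 0.132 0.22  0.122 0.117]
[0.12  0.12  0.123 0.13    nan 0.135 0.13  0.126 0.213 0.117 0.121]
[0.12  0.123 0.119 0.215 0.125 0.131 0.126 0.219 0.157 0.121 0.118]
[0.121 0.119 0.121 0.161 0.207 0.223 0.218 0.184 0.125 0.121 0.119]
[0.12  0.118 0.123 0.115 0.15  0.169 0.164 0.122 0.118 0.12  0.124]
[0.121 0.118 0.124 0.113 0.118 0.117 0.119   nan 0.124 0.122 0.118]
tumb s 993 ((583.2055053710938, 13.169181823730469), (60.77177810668945, 63.47703552246094), 57.105438232421875) 0.19213282637010554
tumb2 s 681 ((611.0626220703125, 355.60406494140625), (59.22489929199219, 64.42642211914062), 55.273685455322266) 0.08337945876753972
```

View pics/crop.png

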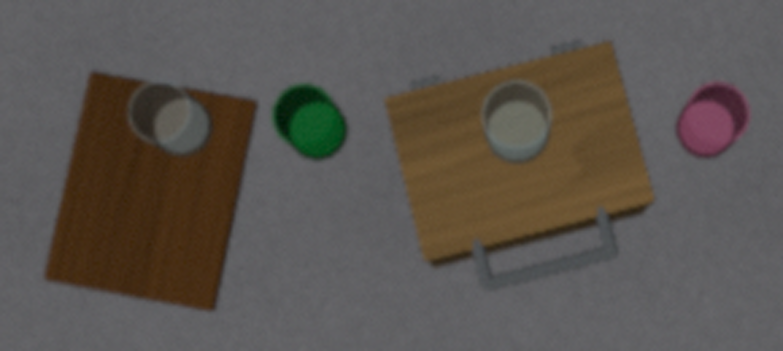

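Confirmed: the clear glass on the lid is the tumbler to move, and the clear one on the board (crop 180,120) is tumbler2, which stays. Next is a helper that works out the shifts.

```bash
cat >> h.py <<'E'
def go(pos,yaw,pitch):
    s=robot.get_state(); Rc=R.from_rotvec(s['tool_rot']).as_matrix(); a,p=np.radians([yaw,pitch])
    z=np.array([np.cos(p)*np.cos(a),np.cos(p)*np.sin(a),-np.sin(p)]); y=np.array([np.sin(p)*np.cos(a),np.sin(p)*np.sin(a),np.cos(p)])
    Rt=np.column_stack([np.cross(y,z),y,z])
    print('->',np.round(pos,3),'shift cm',np.round(Rc.T@(np.array(pos)-s['position'])*100,2),'turn',np.round(R.from_matrix(Rc.T@Rt).as_rotvec(),3))
E
python3 - <<'E'
from h import *
go([.55,.30,.30],30,90); go([.5825,.0137,.30],1,90)
E
```

```text
-> [0.55 0.3  0.3 ] shift cm [-36.74 -21.7   -5.03] turn [-0.002  0.001  0.603]
-> [0.582 0.014 0.3  ] shift cm [-51.99 -46.15  -4.97] turn [-2.000e-03  1.000e-03  1.109e+00]
```

Emit:
step_arm:
  rows:
    - [-2,-1,-2,0,0,0.05,1]
    - [-37,-21.7,-5,0,0,0.6,1]
    - [-37,-21.7,-5,0,0,0.6,1]
    - [-37,-21.7,-5,0,0,0.6,1]
    - [-37,-21.7,-5,0,0,0.6,1]
    - [-37,-21.7,-5,0,0,0.6,1]
    - [-37,-21.7,-5,0,0,0.6,1]
    - [-37,-21.7,-5,0,0,0.6,1]
    - [-37,-21.7,-5,0,0,0.6,1]
    - [-37,-21.7,-5,0,0,0.6,1]
    - [-52,-46,-5,0,0,1.1,1]
    - [-52,-46,-5,0,0,1.1,1]

```text
t: 1.1
position: [0.5484, 0.2421, 0.2985]
tool_rot: [1.902, 2.5, 0.001]
force: [1.0, -0.4, 0.3]
gripper_width: 0.0851
grip_force: 0.0
```

Emit:
step_arm:
  rows:
    - [0,0,0,0,0,0,1]

```text
t: 1.18
position: [0.5494, 0.2317, 0.2987]
tool_rot: [1.915, 2.484, -0.009]
force: [0.5, -1.7, -0.2]
gripper_width: 0.0855
grip_force: 0.0
```

```bash
python3 - <<'E'
from h import *
s=robot.get_state();print(s['t'],s['position'],s['q']);go([.5825,.0137,.30],1,90)
E
```

```text
1.1833 [0.5494241  0.23172613 0.29869471] [-0.73157972  0.39149444  0.34254195  1.86881681 -0.15433266  0.91036736
 -0.06023881]
-> [0.582 0.014 0.3  ] shift cm [-21.93  -2.35   0.03] turn [-0.001  0.007  0.24 ]
```

Emit:
step_arm:
  rows:
    - [-4,-0.4,0,0,0,0.05,1]
    - [-8,-0.8,0,0,0.007,0.1,1]
    - [-12,-1.2,0,0,0.007,0.15,1]
    - [-16,-1.7,0,0,0.007,0.2,1]
    - [-19,-2,0,0,0.007,0.24,1]
    - [-21,-2.2,0,0,0.007,0.24,1]
    - [-21.9,-2.35,0,0,0.007,0.24,1]
    - [-21.9,-2.35,0,0,0.007,0.24,1]
    - [-21.9,-2.35,0,0,0.007,0.24,1]
    - [-21.9,-2.35,0,0,0.007,0.24,1]

```text
t: 2.02
position: [0.5841, 0.0297, 0.2981]
tool_rot: [-2.172, -2.26, -0.007]
force: [0.0, 0.7, -0.1]
gripper_width: 0.0854
grip_force: 0.0
```

```bash
python3 - <<'E'
from h import *
go([.5825,.0137,.19],1,90)
im,P=cloud('wrist'); save(im,'w1.png')
Z=P[...,2]; m=(Z>.17)&(Z<.225)&(abs(P[...,0]-.5825)<.05)&(abs(P[...,1]-.0137)<.05)
q=P[m]; print(m.sum(),cv2.minAreaRect((q[:,:2]*1000).astype(np.float32)),np.nanpercentile(q[:,2],98))
print(cv2.minEnclosingCircle((q[:,:2]*1000).astype(np.float32)))
E
```

```text
-> [0.582 0.014 0.19 ] shift cm [-1.69 -0.21 10.8 ] turn [-0.002 -0.008  0.022]
3841 ((580.3017578125, 14.849540710449219), (61.30152130126953, 60.89105987548828), 52.67609405517578) 0.22162545374091203
((580.3050537109375, 14.698070526123047), 31.062801361083984)
```

View pics/w1.png

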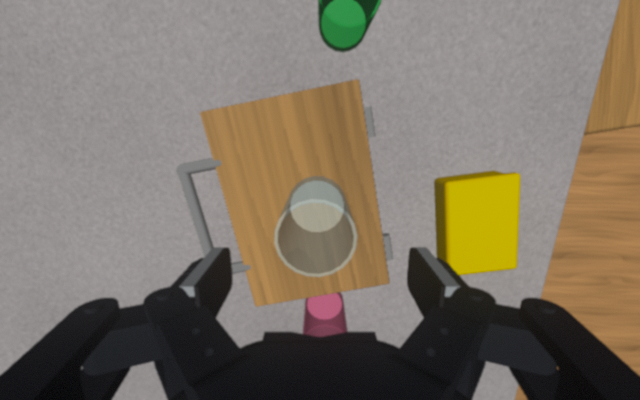

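The wrist view shows the tumbler's rim at (316,237), midway between the fingers, with its centre near (0.581, 0.0145). I'll centre on it and go down.

Emit:
step_arm:
  rows:
    - [-0.8,-0.1,0,0,-0.008,0.022,1]
    - [-1.6,-0.3,0,0,-0.008,0.022,1]
    - [-1.6,-0.3,0,0,-0.008,0.022,1]
    - [-1.6,-0.3,0,0,-0.008,0.022,1]
    - [-1.6,-0.3,0,0,-0.008,0.022,1]

```text
t: 2.48
position: [0.582, 0.0109, 0.2985]
tool_rot: [2.206, 2.237, -0.002]
force: [-0.8, 0.1, 0.0]
gripper_width: 0.0854
grip_force: 0.0
```

```bash
python3 - <<'E'
from h import *
s=robot.get_state(); print(s['position'],s['qvel']);go([.5813,.0143,.188],1,90)
E
```

```text
[0.58197647 0.01093105 0.29848042] [-0.0033874   0.00177442 -0.00846785 -0.00348702 -0.00144233  0.00101147
 -0.00146556]
-> [0.581 0.014 0.188] shift cm [ 0.35 -0.05 11.05] turn [-0.001  0.001 -0.004]
```

Emit:
step_arm:
  rows:
    - [0.3,0,2,0,0,0,1]
    - [0.3,0,4,0,0,0,1]
    - [0.3,0,6,0,0,0,1]
    - [0.3,0,8,0,0,0,1]
    - [0.3,0,9.5,0,0,0,1]
    - [0.3,0,10.5,0,0,0,1]
    - [0.3,0,11,0,0,0,1]
    - [0.3,0,11,0,0,0,1]
    - [0.3,0,11,0,0,0,1]
    - [0.3,0,11,0,0,0,1]

```text
t: 3.32
position: [0.5827, 0.0138, 0.1894]
tool_rot: [2.205, 2.236, 0.0]
force: [-0.2, 0.3, 0.4]
gripper_width: 0.0855
grip_force: 0.0
```

Emit:
step_arm:
  rows:
    - [0,0,0,0,0,0,0.6]
    - [0,0,0,0,0,0,0.6]
    - [0,0,0,0,0,0,0.6]
    - [0,0,0,0,0,0,0.6]
    - [0,0,0,0,0,0,0.6]
    - [0,0,0,0,0,0,0.6]
    - [0,0,0,0,0,0,0.6]
    - [0,0,0,0,0,0,0.6]
    - [0,0,0,0,0,0,0.6]
    - [0,0,0,0,0,0,0.6]

```text
t: 4.15
position: [0.5823, 0.0138, 0.1896]
tool_rot: [2.205, 2.236, -0.0]
force: [-1.2, 0.9, 6.1]
gripper_width: 0.0606
grip_force: 64.2
```

Emit:
step_arm:
  rows:
    - [0,0,-0.3,0,0,0,0.5]
    - [0,0,-0.8,0,0,0,0.5]
    - [0,0,-1.6,0,0,0,0.5]
    - [0,0,-2.8,0,0,0,0.5]
    - [0,0,-4,0,0,0,0.5]
    - [0,0,-5.3,0,0,0,0.5]
    - [0,0,-6.6,0,0,0,0.5]
    - [0,0,-7.6,0,0,0,0.5]
    - [0,0,-8,0,0,0,0.5]
    - [0,0,-8,0,0,0,0.5]
    - [0,0,-8,0,0,0,0.5]

```text
t: 5.07
position: [0.5818, 0.014, 0.2686]
tool_rot: [2.206, 2.237, -0.002]
force: [-0.3, -0.1, -1.6]
gripper_width: 0.0609
grip_force: 65.2
```

```bash
python3 - <<'E'
from h import *
s=robot.get_state(); print(s['position'],s['force'],s['q'])
go([.493,.401,.27],25,90)
im,P=cloud('scene');Z=P[...,2]
m=(Z>.13)&(Z<.32)&(abs(P[...,0]-.582)<.05)&(abs(P[...,1]-.014)<.05)
save(im[90:240,230:400],'lift.png')
m[:, :300]=0;m[:,345:]=0
for lo in np.arange(.14,.3,.02): k=m&(Z>=lo)&(Z<lo+.02); print(round(lo,2),k.sum(),np.nanmean(P[k],0).round(3) if k.sum() else '')
E
```

```text
[0.58180196 0.0140082  0.26858171] [-0.3285795  -0.06211189 -1.59329858] [-0.41746006  0.41630797  0.42706934  1.9336274  -0.22585923  0.83892432
  0.14359267]
-> [0.493 0.401 0.27 ] shift cm [38.82 -8.33 -0.17] turn [-0.001  0.001 -0.422]
0.14 0 
0.16 0 
0.18 9 [0.602 0.005 0.199]
0.2 165 [0.602 0.    0.21 ]
0.22 185 [ 0.601 -0.001  0.23 ]
0.24 167 [ 0.599 -0.004  0.25 ]
0.26 290 [0.591 0.006 0.27 ]
0.28 336 [0.585 0.004 0.29 ]
```

The tumbler is lifted; its underside is near z 0.20. Next I'll carry it to the board.

Emit:
step_arm:
  rows:
    - [0.6,-0.1,0,0,0,0,0.5]
    - [2,-0.3,0,0,0,-0.02,0.5]
    - [4,-0.6,0,0,0,-0.04,0.5]
    - [6.6,-1.1,0,0,0,-0.08,0.5]
    - [9.4,-1.6,0,0,0,-0.11,0.5]
    - [12.2,-2.2,0,0,0,-0.14,0.5]
    - [15,-2.8,0,0,0,-0.17,0.5]
    - [17.8,-3.4,0,0,0,-0.2,0.5]
    - [20.6,-4,0,0,0,-0.23,0.5]
    - [23.4,-4.7,0,0,0,-0.26,0.5]
    - [26.2,-5.4,0,0,0,-0.29,0.5]
    - [28.5,-6,0,0,0,-0.32,0.5]

```text
t: 6.12
position: [0.5157, 0.3021, 0.2674]
tool_rot: [-1.813, -2.563, 0.003]
force: [0.3, -0.2, -2.0]
gripper_width: 0.0609
grip_force: 65.1
```

Emit:
step_arm:
  rows:
    - [2,0,0,0,0,-0.02,0.5]
    - [3.5,0,0,0,0,-0.03,0.5]
    - [4.5,0,0,0,0,-0.03,0.5]
    - [5,0,0,0,0,-0.03,0.5]
    - [5,0,0,0,0,-0.03,0.5]
    - [5,0,0,0,0,-0.03,0.5]

```text
t: 6.62
position: [0.5019, 0.3442, 0.268]
tool_rot: [1.784, 2.585, -0.004]
force: [0.1, -0.5, -2.3]
gripper_width: 0.0602
grip_force: 65.2
```

```bash
python3 - <<'E'
from h import *
s=robot.get_state(); print(s['position'],s['qvel'].round(3));go([.493,.401,.20],25,90)
E
```

```text
[0.50189988 0.34416796 0.26801321] [ 0.015 -0.005  0.015  0.005  0.002  0.001  0.003]
-> [0.493 0.401 0.2  ] shift cm [5.64 1.19 6.79] turn [-0.002  0.002 -0.074]
```

Emit:
step_arm:
  rows:
    - [0.6,0.1,0,0,0,-0.02,0.5]
    - [1.8,0.4,0,0,0,-0.04,0.5]
    - [3.4,0.7,0,0,0,-0.06,0.5]
    - [4.8,1,0,0,0,-0.07,0.5]
    - [5.6,1.2,0.3,0,0,-0.07,0.5]
    - [5.6,1.2,1.5,0,0,-0.07,0.5]
    - [5.6,1.2,3,0,0,-0.07,0.5]
    - [5.6,1.2,4.5,0,0,-0.07,0.5]
    - [5.6,1.2,6,0,0,-0.07,0.5]
    - [5.6,1.2,6.8,0,0,-0.07,0.5]
    - [5.6,1.2,6.8,0,0,-0.07,0.5]
    - [5.6,1.2,6.8,0,0,-0.07,0.5]

```text
t: 7.62
position: [0.4926, 0.4014, 0.1993]
tool_rot: [-1.691, -2.647, 0.005]
force: [0.1, 0.2, -1.2]
gripper_width: 0.0606
grip_force: 65.3
```

```bash
python3 - <<'E'
from h import *
s=robot.get_state(); print(s['position'],s['qvel'].round(3));go([.493,.401,.085],25,90)
E
```

```text
[0.49258478 0.40136696 0.19932877] [-0.002 -0.023  0.005 -0.023  0.    -0.002 -0.002]
-> [0.493 0.401 0.085] shift cm [-0.03  0.05 11.43] turn [-0.003  0.001 -0.002]
```

Emit:
step_arm:
  rows:
    - [0,0,1,0,0,0,0.5]
    - [0,0,2.5,0,0,0,0.5]
    - [0,0,4.5,0,0,0,0.5]
    - [0,0,6.5,0,0,0,0.5]
    - [0,0,8.5,0,0,0,0.5]
    - [0,0,10,0,0,0,0.5]
    - [0,0,10.8,0,0,0,0.5]
    - [0,0,11.2,0,0,0,0.5]
    - [0,0,11.4,0,0,0,0.5]
    - [0,0,11.4,0,0,0,0.5]
    - [0,0,11.4,0,0,0,0.5]

```text
t: 8.53
position: [0.4934, 0.4022, 0.0871]
tool_rot: [1.691, 2.647, 0.001]
force: [0.7, -0.5, -1.3]
gripper_width: 0.0608
grip_force: 65.3
```

Emit:
step_arm:
  rows:
    - [0,0,0.1,0,0,0,0.5]
    - [0,0,0.2,0,0,0,0.5]
    - [0,0,0.2,0,0,0,0.5]

```text
t: 8.78
position: [0.4928, 0.4018, 0.0844]
tool_rot: [1.691, 2.648, -0.001]
force: [-0.1, 0.7, -1.2]
gripper_width: 0.0609
grip_force: 65.3
```

Emit:
step_arm:
  rows:
    - [0,0,0.1,0,0,0,0.5]
    - [0,0,0.2,0,0,0,0.5]
    - [0,0,0.3,0,0,0,0.5]
    - [0,0,0.3,0,0,0,0.5]

```text
t: 9.12
position: [0.4927, 0.4018, 0.0817]
tool_rot: [-1.691, -2.647, 0.002]
force: [-2.0, -0.3, 3.9]
gripper_width: 0.061
grip_force: 65.6
```

Contact: the force rose to +3.9 N, so the tumbler is on the board. I'll release it slowly and go up.

Emit:
step_arm:
  rows:
    - [0,0,0,0,0,0,0.75]
    - [0,0,0,0,0,0,0.8]
    - [0,0,0,0,0,0,0.9]
    - [0,0,0,0,0,0,1]
    - [0,0,0,0,0,0,1]
    - [0,0,0,0,0,0,1]

```text
t: 9.62
position: [0.4927, 0.4017, 0.081]
tool_rot: [-1.691, -2.648, 0.002]
force: [-0.9, -0.6, 0.3]
gripper_width: 0.0851
grip_force: 0.0
```

Emit:
step_arm:
  rows:
    - [0,0,-0.5,0,0,0,1]
    - [0,0,-1.5,0,0,0,1]
    - [0,0,-3,0,0,0,1]
    - [0,0,-5,0,0,0,1]
    - [0,0,-7.5,0,0,0,1]
    - [0,0,-10,0,0,0,1]
    - [0,0,-13,0,0,0,1]
    - [0,0,-16,0,0,0,1]
    - [0,0,-18,0,0,0,1]
    - [0,0,-18,0,0,0,1]
    - [0,0,-18,0,0,0,1]

```text
t: 10.53
position: [0.4935, 0.4023, 0.2635]
tool_rot: [1.691, 2.647, 0.004]
force: [0.1, 0.1, -0.6]
gripper_width: 0.0857
grip_force: 0.0
```

```bash
python3 - <<'E'
from h import *
s=robot.get_state(); print(s['position'],s['gripper_width'],s['q'])
im,P=cloud('wrist'); save(im,'w2.png')
Z=P[...,2]; m=(Z>.09)&(Z<.118)&(abs(P[...,0]-.493)<.06)&(abs(P[...,1]-.401)<.06)
print(m.sum(),cv2.minEnclosingCircle((P[m][:,:2]*1000).astype(np.float32)))
go([.40,-.028,.25],13.5,90); go([.36,-.037,.20],13.5,60)
E
```

```text
[0.49353309 0.40233107 0.26351728] 0.08567004628658913 [-0.943802    0.4749067   0.26737436  1.81546406 -0.15895514  0.86922201
 -0.16813027]
1104 ((489.3122863769531, 401.3846130371094), 30.99601173400879)
-> [ 0.4   -0.028  0.25 ] shift cm [-35.1  -26.48   1.2 ] turn [-0.001  0.     0.198]
-> [ 0.36  -0.037  0.2  ] shift cm [-34.23 -30.48   6.2 ] turn [-0.522 -0.052  0.194]
```

View pics/w2.png

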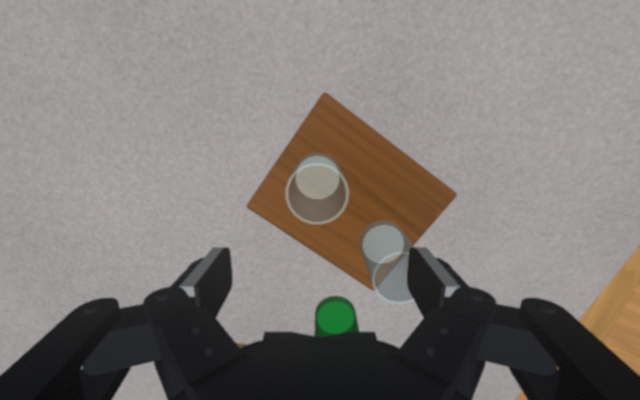

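The tumbler stands upright on the near half of the board, rim at (317,192). Tumbler2 at (390,265) is untouched. Now I'll go to the bar.

Emit:
step_arm:
  rows:
    - [-2,-0.8,0,0,0,0,1]
    - [-5,-2.5,0,0,0,0.02,0.6]
    - [-9,-5,0,0,0,0.05,0.35]
    - [-12,-8,0,0,0,0.08,0.35]
    - [-15,-10,0,0,0,0.1,0.35]
    - [-18,-12.5,0,0,0,0.12,0.35]
    - [-21,-15,0,0,0,0.14,0.35]
    - [-24,-17.5,0,0,0,0.16,0.35]
    - [-27,-20,0,0,0,0.18,0.35]
    - [-30,-22.5,0,0,0,0.2,0.35]
    - [-33,-24.5,0,0,0,0.2,0.35]
    - [-35,-26.3,0,0,0,0.2,0.35]

```text
t: 11.58
position: [0.3994, -0.0291, 0.2608]
tool_rot: [-1.949, -2.462, 0.006]
force: [0.9, 0.3, -0.3]
gripper_width: 0.0302
grip_force: 0.0
```

Emit:
step_arm:
  rows:
    - [0,0,0,0,0,0,0.35]
    - [0,0,0,0,0,0,0.35]
    - [0,0,0,0,0,0,0.35]

```text
t: 11.83
position: [0.4011, -0.0257, 0.2611]
tool_rot: [-1.946, -2.465, 0.003]
force: [0.3, 0.6, 0.4]
gripper_width: 0.0294
grip_force: 0.0
```

```bash
python3 - <<'E'
from h import *
s=robot.get_state(); print(s['position'],s['gripper_width'],s['q'])
go([.402,-.027,.21],13.5,60)
E
```

```text
[ 0.40107184 -0.02568091  0.26108575] 0.029369314275320454 [-0.44366718  0.17851952  0.45552087  2.29841852 -0.12163113  0.68833895
  0.33426044]
-> [ 0.402 -0.027  0.21 ] shift cm [-0.15  0.07  5.11] turn [-0.526  0.001 -0.001]
```

Emit:
step_arm:
  rows:
    - [0,0,0,-0.1,0,0,0.35]
    - [0,0,0,-0.2,0,0,0.35]
    - [0,0,0,-0.3,0,0,0.35]
    - [0,0,0,-0.35,0,0,0.35]
    - [0,0,0,-0.35,0,0,0.35]
    - [0,0,0,-0.35,0,0,0.35]

```text
t: 12.33
position: [0.4012, -0.0252, 0.2614]
tool_rot: [1.795, 2.278, 0.399]
force: [0.6, -0.1, 0.3]
gripper_width: 0.03
grip_force: 0.0
```

```bash
python3 - <<'E'
from h import *
s=robot.get_state(); print(s['position'],s['q'])
go([.415,-.024,.21],13.5,70)
im,P=cloud('wrist'); save(im,'w3.png'); np.savez('w3.npz',im=im,P=P)
c=np.array([.454,-.0146]);ux=np.array([.972,.2334]);uy=np.array([-.2334,.972])
d=P[...,:2]-c; X=d@ux;Y=d@uy;Z=P[...,2]
m=(abs(X)<.02)&(abs(Y)<.045)&(abs(Z-.115)<.02); print(m.sum())
for y0 in(-.04,-.02,0,.02): k=m&(Y>=y0)&(Y<y0+.02); print(k.sum(),X[k].min(),X[k].max(),np.percentile(Z[k],[50,95])) if k.any() else 0
E
```

```text
[ 0.40117633 -0.02521004  0.26139317] [-0.33870563  0.0642849   0.37208843  2.48291306 -0.41026512  0.28470456
  0.64103084]
-> [ 0.415 -0.024  0.21 ] shift cm [-0.2  -0.46  5.3 ] turn [-0.002  0.     0.   ]
1135
226 -0.00629434272953838 0.004247348991861541 [0.12138419 0.1229214 ]
250 -0.006517323415149764 0.005576806428096794 [0.12122683 0.12303763]
263 -0.0063883259709757 0.00505806141346674 [0.12126899 0.12308721]
278 -0.006363525947882566 0.004748491479155173 [0.12136223 0.1228232 ]
```

View pics/w3.png

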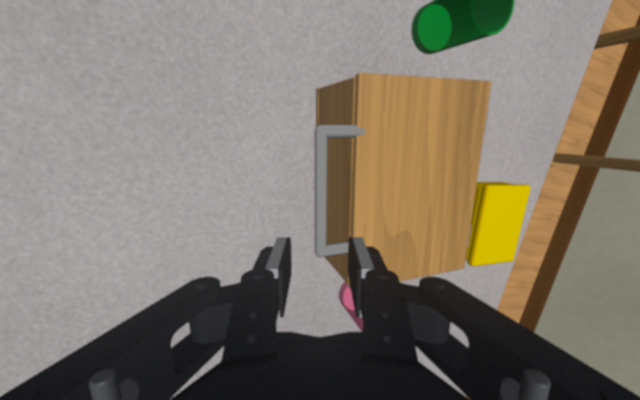

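The bar runs from (322,130) to (322,250) in the wrist view. Its measured centre agrees with my estimate to within 1 mm. I'll go to a pre-grasp point 6 cm back.

```bash
python3 - <<'E'
from h import *
go([.4315,-.0203,.176],13.5,70); go([.4515,-.0155,.120],13.5,70)
E
```

```text
-> [ 0.432 -0.02   0.176] shift cm [-0.19 -0.17  9.08] turn [-0.     0.001  0.001]
-> [ 0.452 -0.016  0.12 ] shift cm [-0.18 -0.15 15.04] turn [-0.     0.001  0.001]
```

Emit:
step_arm:
  rows:
    - [-0.1,-0.1,1,0,0,0,0.28]
    - [-0.2,-0.15,2.5,0,0,0,0.28]
    - [-0.2,-0.15,4.5,0,0,0,0.28]
    - [-0.2,-0.15,6.5,0,0,0,0.28]
    - [-0.2,-0.15,8,0,0,0,0.28]
    - [-0.2,-0.15,9,0,0,0,0.28]
    - [-0.2,-0.15,9,0,0,0,0.28]
    - [-0.2,-0.15,9,0,0,0,0.28]

```text
t: 13.05
position: [0.4338, -0.0212, 0.1796]
tool_rot: [1.792, 2.283, 0.398]
force: [-0.1, 1.1, 0.7]
gripper_width: 0.0239
grip_force: 0.0
```

```bash
python3 - <<'E'
from h import *
s=robot.get_state(); print(s['position'],s['q'],s['gripper_width'])
go([.4515,-.0155,.120],13.5,70)
E
```

```text
[ 0.43380762 -0.0211513   0.17955797] [-4.00675964e-04  2.99931358e-01 -1.19934604e-03  2.50254969e+00
 -1.53405914e+00  7.96504685e-02  1.75878833e+00] 0.023883805225600945
-> [ 0.452 -0.016  0.12 ] shift cm [ 0.13 -0.27  6.23] turn [-0.004 -0.001  0.004]
```

Joints 4, 5 and 6 are close to their limits at this tilt, so I'll back out and use a straight-down grasp. The gap has room for a finger.

Emit:
step_arm:
  rows:
    - [0,0,-0.6,0.02,0,0,0.28]
    - [0,0,-1.5,0.06,0,0,0.28]
    - [0,0,-3,0.12,0,0,0.28]
    - [0,0,-4.5,0.18,0,0,0.28]
    - [0,0,-6,0.24,0,0,0.28]
    - [0,0,-6,0.3,0,0,0.28]
    - [0,0,-6,0.345,0,0,0.28]
    - [0,0,-6,0.345,0,0,0.28]
    - [0,0,-6,0.345,0,0,0.28]

```text
t: 13.8
position: [0.4133, -0.0255, 0.2367]
tool_rot: [1.941, 2.468, -0.001]
force: [-0.7, -0.2, -1.0]
gripper_width: 0.0237
grip_force: 0.0
```

```bash
python3 - <<'E'
from h import *
s=robot.get_state(); print(s['position'],s['q'].round(3),s['gripper_width'])
go([.454,-.0146,.19],13.5,90)
E
```

```text
[ 0.41334624 -0.02549069  0.23672535] [-0.768  0.324  0.907  2.315 -0.416  0.664  0.686] 0.023731344803591684
-> [ 0.454 -0.015  0.19 ] shift cm [0.11 4.2  4.68] turn [0.001 0.002 0.003]
```

Emit:
step_arm:
  rows:
    - [0,0.8,0.5,0,0,0,0.28]
    - [0.1,2,1.5,0,0,0,0.28]
    - [0.1,3.4,3,0,0,0,0.28]
    - [0.1,4.2,4,0,0,0,0.28]
    - [0.1,4.2,4.7,0,0,0,0.28]
    - [0.1,4.2,4.7,0,0,0,0.28]
    - [0.1,4.2,4.7,0,0,0,0.28]
    - [0.1,4.2,4.7,0,0,0,0.28]

```text
t: 14.47
position: [0.4511, -0.0165, 0.1897]
tool_rot: [-1.947, -2.463, 0.0]
force: [0.6, 0.3, 0.7]
gripper_width: 0.0241
grip_force: 0.0
```

```bash
python3 - <<'E'
from h import *
s=robot.get_state(); print(s['position'],s['q'].round(3),s['gripper_width'])
go([.454,-.0146,.120],13.5,90)
E
```

```text
[ 0.45108979 -0.01650007  0.18971765] [-0.639  0.452  0.768  2.282 -0.567  0.601  0.793] 0.024112558685470024
-> [ 0.454 -0.015  0.12 ] shift cm [0.11 0.33 6.97] turn [-0.001 -0.001 -0.003]
```

Emit:
step_arm:
  rows:
    - [0.1,0.28,0.3,0,0,0,0.28]
    - [0.1,0.28,0.6,0,0,0,0.28]
    - [0.1,0.28,1.6,0,0,0,0.28]
    - [0.1,0.28,2.6,0,0,0,0.28]
    - [0.1,0.28,3.6,0,0,0,0.28]
    - [0.1,0.28,3.6,0,0,0,0.28]
    - [0.1,0.28,3.6,0,0,0,0.28]
    - [0.1,0.28,3.6,0,0,0,0.28]

```text
t: 15.13
position: [0.4547, -0.0143, 0.154]
tool_rot: [-1.946, -2.466, -0.001]
force: [0.1, 0.5, -1.0]
gripper_width: 0.0239
grip_force: 0.0
```

```bash
python3 - <<'E'
from h import *
s=robot.get_state(); print(s['position'],s['q'].round(3),s['gripper_width'])
go([.4533,-.0148,.120],13.5,90)
im,P=cloud('wrist'); save(im[150:400],'w4.png')
E
```

```text
[ 0.45469516 -0.01429701  0.15401211] [-0.566  0.51   0.675  2.301 -0.657  0.524  0.867] 0.02389187150641992
-> [ 0.453 -0.015  0.12 ] shift cm [-0.02 -0.15  3.4 ] turn [ 0.    -0.    -0.001]
```

View pics/w4.png

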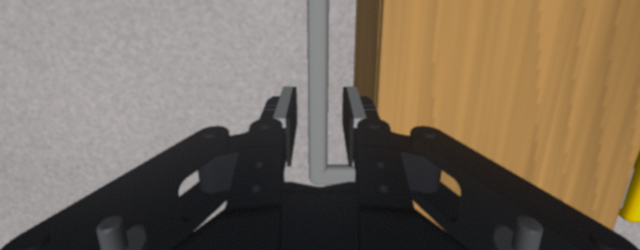

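The bar at (318,100) is centred between the fingers, and the right finger clears the lid edge at column 378. I'll go down the last 3.4 cm.

Emit:
step_arm:
  rows:
    - [0,-0.1,0.5,0,0,0,0.28]
    - [0,-0.1,1.1,0,0,0,0.28]
    - [0,-0.1,1.8,0,0,0,0.28]
    - [0,-0.1,2.5,0,0,0,0.28]
    - [0,-0.1,3.1,0,0,0,0.28]
    - [0,-0.1,3.4,0,0,0,0.28]
    - [0,-0.1,3.4,0,0,0,0.28]
    - [0,-0.1,3.4,0,0,0,0.28]

```text
t: 15.85
position: [0.4533, -0.0147, 0.1194]
tool_rot: [-1.946, -2.465, 0.001]
force: [0.6, -0.5, 0.8]
gripper_width: 0.0241
grip_force: 0.0
```

Emit:
step_arm:
  rows:
    - [0,0,0,0,0,0,0.1]
    - [0,0,0,0,0,0,0.1]
    - [0,0,0,0,0,0,0.08]
    - [0,0,0,0,0,0,0.08]
    - [0,0,0,0,0,0,0.08]
    - [0,0,0,0,0,0,0.08]

```text
t: 16.35
position: [0.4537, -0.0146, 0.1198]
tool_rot: [1.946, 2.466, 0.0]
force: [0.5, -0.2, 1.7]
gripper_width: 0.0096
grip_force: 58.5
```

```bash
cat >> h.py <<'E'
def arc(degs,pitch0,pitch1,h=None):
    s=robot.get_state(); print(s['t'],s['position'].round(4),s['force'].round(1),s['q'].round(3),s['gripper_width'])
    ux=np.array([np.cos(np.radians(13.5)),np.sin(np.radians(13.5)),0]); H=np.array([.4533,-.0148,.11])+.195*ux
    off=None
    for a in degs:
        t=np.radians(a); bar=H+ux*(-.195*np.cos(t)-.005*np.sin(t))+np.array([0,0,.195*np.sin(t)+.005*np.cos(t)])
        p=pitch0+(pitch1-pitch0)*a/60; pr=np.radians(p)
        d=np.cos(pr)*ux-np.array([0,0,np.sin(pr)])
        print(a,end=' '); go(bar-.005*d,13.5,p)
E
python3 - <<'E'
from h import *
arc([0,5,10,15,20,30,40,50,60],90,80)
E
```

```text
16.35 [ 0.4537 -0.0146  0.1198] [ 0.5 -0.2  1.7] [-0.489  0.561  0.576  2.321 -0.744  0.442  0.941] 0.00963561837469716
0 -> [ 0.453 -0.015  0.12 ] shift cm [-0.01 -0.05 -0.02] turn [ 0.    -0.    -0.001]
5 -> [ 0.454 -0.015  0.137] shift cm [-0.01 -0.02 -1.71] turn [-0.014 -0.    -0.001]
10 -> [ 0.455 -0.014  0.154] shift cm [-0.01  0.15 -3.39] turn [-0.029 -0.    -0.001]
15 -> [ 0.458 -0.014  0.17 ] shift cm [-0.01  0.47 -5.04] turn [-0.043 -0.    -0.001]
20 -> [ 0.463 -0.013  0.186] shift cm [-0.01  0.93 -6.65] turn [-0.058 -0.    -0.001]
30 -> [ 0.476 -0.009  0.217] shift cm [-0.01  2.27 -9.7 ] turn [-0.087 -0.    -0.001]
40 -> [ 0.494 -0.005  0.244] shift cm [ -0.     4.14 -12.43] turn [-0.116 -0.    -0.001]
50 -> [0.517 0.    0.268] shift cm [ -0.     6.47 -14.77] turn [-0.145 -0.    -0.001]
60 -> [0.543 0.007 0.286] shift cm [  0.     9.19 -16.64] turn [-0.174 -0.    -0.001]
```

The bar is gripped at 58 N. I'll raise it along the arc.

Emit:
step_arm:
  rows:
    - [0,0,-0.4,0,0,0,0.05]
    - [0,0,-1,-0.01,0,0,0.05]
    - [0,0,-1.7,-0.015,0,0,0.05]
    - [0,0.07,-2.5,-0.02,0,0,0.05]
    - [0,0.17,-3.4,-0.03,0,0,0.05]
    - [0,0.32,-4.2,-0.036,0,0,0.05]
    - [0,0.5,-5,-0.043,0,0,0.05]
    - [0,0.7,-5.85,-0.05,0,0,0.05]
    - [0,0.95,-6.65,-0.058,0,0,0.05]
    - [0,0.95,-6.65,-0.058,0,0,0.05]
    - [0,0.95,-6.65,-0.058,0,0,0.05]

```text
t: 17.27
position: [0.4661, -0.0117, 0.1879]
tool_rot: [1.919, 2.434, 0.078]
force: [6.9, 1.7, -5.2]
gripper_width: 0.0095
grip_force: 58.6
```

```bash
python3 - <<'E'
from h import *
arc([20,25,30,35,40,45,50,55,60],90,80)
E
```

```text
17.2667 [ 0.4661 -0.0117  0.1879] [ 6.9  1.7 -5.2] [-0.612  0.439  0.723  2.291 -0.626  0.534  0.835] 0.009498317089464418
20 -> [ 0.463 -0.013  0.186] shift cm [-0.01 -0.35  0.13] turn [ 0.007  0.001 -0.   ]
25 -> [ 0.469 -0.011  0.202] shift cm [-0.01  0.35 -1.38] turn [-0.008  0.001 -0.   ]
30 -> [ 0.476 -0.009  0.217] shift cm [-0.01  1.19 -2.82] turn [-0.022  0.001 -0.   ]
35 -> [ 0.484 -0.007  0.231] shift cm [-0.01  2.15 -4.17] turn [-0.037  0.001 -0.   ]
40 -> [ 0.494 -0.005  0.244] shift cm [-0.01  3.23 -5.42] turn [-0.051  0.001 -0.   ]
45 -> [ 0.505 -0.002  0.256] shift cm [-0.01  4.41 -6.57] turn [-0.066  0.001 -0.   ]
50 -> [0.517 0.    0.268] shift cm [-0.01  5.7  -7.61] turn [-0.081  0.001 -0.   ]
55 -> [0.529 0.003 0.278] shift cm [-0.02  7.08 -8.52] turn [-0.095  0.001 -0.   ]
60 -> [0.543 0.007 0.286] shift cm [-0.02  8.54 -9.3 ] turn [-0.11   0.001 -0.   ]
```

Emit:
step_arm:
  rows:
    - [0,0.25,-0.6,-0.008,0,0,0.05]
    - [0,0.6,-1.4,-0.015,0,0,0.05]
    - [0,1,-2.1,-0.02,0,0,0.05]
    - [0,1.4,-2.8,-0.025,0,0,0.05]
    - [0,1.9,-3.5,-0.032,0,0,0.05]
    - [0,2.4,-4.2,-0.04,0,0,0.05]
    - [0,2.9,-4.8,-0.045,0,0,0.05]
    - [0,3.5,-5.4,-0.05,0,0,0.05]
    - [0,3.5,-5.4,-0.05,0,0,0.05]
    - [0,3.5,-5.4,-0.05,0,0,0.05]

```text
t: 18.1
position: [0.4958, -0.0045, 0.2433]
tool_rot: [1.9, 2.409, 0.135]
force: [7.1, 0.4, -7.0]
gripper_width: 0.0094
grip_force: 58.4
```

```bash
python3 - <<'E'
from h import *
arc([40,45,50,55,60,62],90,80)
im,P=cloud('scene'); save(cv2.resize(im[60:300,200:460],None,fx=2,fy=2),'lid.png')
E
```

```text
18.1 [ 0.4958 -0.0045  0.2433] [ 7.1  0.4 -7. ] [-0.707  0.372  0.823  2.212 -0.532  0.627  0.728] 0.009436423423667772
40 -> [ 0.494 -0.005  0.244] shift cm [-0.   -0.18 -0.11] turn [-0.003  0.001 -0.001]
45 -> [ 0.505 -0.002  0.256] shift cm [-0.01  1.06 -1.2 ] turn [-0.018  0.001 -0.001]
50 -> [0.517 0.    0.268] shift cm [-0.01  2.4  -2.17] turn [-0.033  0.001 -0.001]
55 -> [0.529 0.003 0.278] shift cm [-0.01  3.82 -3.02] turn [-0.047  0.001 -0.001]
60 -> [0.543 0.007 0.286] shift cm [-0.01  5.31 -3.73] turn [-0.062  0.001 -0.001]
62 -> [0.549 0.008 0.289] shift cm [-0.01  5.93 -3.97] turn [-0.067  0.001 -0.001]
```

View pics/lid.png

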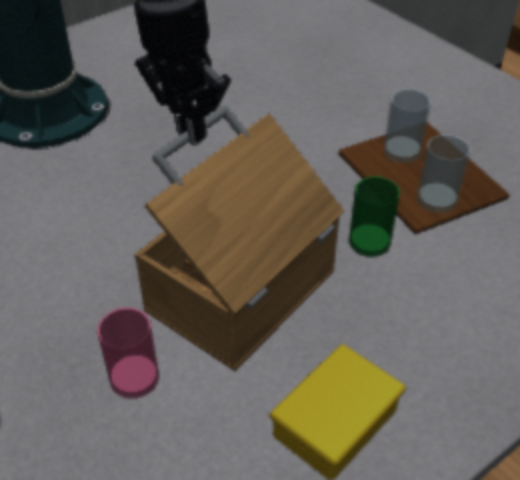

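The scene crop shows the lid raised about 40° with the bar held at (195,135), and both clear tumblers upright on the board at (405,125) and (445,175). I'll carry on to 60°.

Emit:
step_arm:
  rows:
    - [0,0.5,-0.5,-0.008,0,0,0.05]
    - [0,1.1,-1.15,-0.018,0,0,0.05]
    - [0,1.8,-1.7,-0.025,0,0,0.05]
    - [0,2.5,-2.2,-0.033,0,0,0.05]
    - [0,3.2,-2.65,-0.04,0,0,0.05]
    - [0,3.95,-3.1,-0.047,0,0,0.05]
    - [0,4.7,-3.4,-0.055,0,0,0.05]
    - [0,5.3,-3.7,-0.062,0,0,0.05]
    - [0,5.3,-3.7,-0.062,0,0,0.05]
    - [0,5.3,-3.7,-0.062,0,0,0.05]

```text
t: 18.98
position: [0.5379, 0.0054, 0.2841]
tool_rot: [1.882, 2.382, 0.198]
force: [-4.7, -2.5, 2.8]
gripper_width: 0.0097
grip_force: 59.7
```

```bash
python3 - <<'E'
from h import *
arc([58,60,62],90,80)
im,P=cloud('scene'); Z=P[...,2]; 
ux=np.array([.9724,.2334]);uy=np.array([-.2334,.9724]); H=np.array([.4533,-.0148])+.195*ux
X=(P[...,:2]-H)@ux; Y=(P[...,:2]-H)@uy
m=(abs(Y)<.1)&(X<-.012)&(X>-.08)&(Z>.14)&(Z<.27)
hsv=cv2.cvtColor(im,cv2.COLOR_RGB2HSV); m&=hsv[...,1]>70
Q=np.c_[X[m],Z[m]]; c=np.median(Q,0); 
for _ in range(3):
    u=np.linalg.svd(Q-Q.mean(0),full_matrices=False)[2][0]; r=abs((Q-Q.mean(0))@[-u[1],u[0]]); Q=Q[r<.006]
print(len(Q),'lid angle',np.degrees(np.arctan2(abs(u[1]),abs(u[0]))))
E
```

```text
18.9833 [0.5379 0.0054 0.2841] [-4.7 -2.5  2.8] [-0.74   0.352  0.855  2.116 -0.506  0.691  0.675] 0.009729806319598551
58 -> [0.537 0.005 0.283] shift cm [ 0.01 -0.06  0.11] turn [-0.005 -0.002 -0.002]
60 -> [0.543 0.007 0.286] shift cm [ 0.02  0.56 -0.13] turn [-0.011 -0.002 -0.002]
62 -> [0.549 0.008 0.289] shift cm [ 0.02  1.18 -0.34] turn [-0.017 -0.002 -0.002]
3335 lid angle 55.54718044717265
```

```bash
cat > ang.py <<'E'
from h import *
def ang():
  ux=np.array([.9724,.2334]);uy=np.array([-.2334,.9724]); H=np.array([.4533,-.0148])+.195*ux
  for n in('scene','top'):
    im,P=cloud(n); Z=P[...,2]; X=(P[...,:2]-H)@ux; Y=(P[...,:2]-H)@uy
    m=(abs(Y)<.1)&(X<.03)&(X>-.12)&(Z>.125)&(Z<.28)&(cv2.cvtColor(im,cv2.COLOR_RGB2HSV)[...,1]>70)
    A=np.c_[X[m],Y[m],Z[m]]
    if len(A)<100: print(n,len(A)); continue
    rng=np.random.default_rng(0); best=None
    for _ in range(300):
        a=A[rng.choice(len(A),3,False)]; k=np.cross(a[1]-a[0],a[2]-a[0]); k/=np.linalg.norm(k)+1e-12
        i=abs((A-a[0])@k)<.004
        if best is None or i.sum()>best.sum(): best=i
    B=A[best]; k=np.linalg.svd(B-B.mean(0),full_matrices=False)[2][2]; k*=np.sign(k[2]); print(n,len(A),best.sum(),'k',k.round(3),'angle',np.degrees(np.arctan2(np.hypot(k[0],k[1]),k[2])).round(1),'mean',B.mean(0).round(3), 'dist hinge(.11)',((np.array([0,0,.11])-B.mean(0))@k).round(4))
  s=robot.get_state(); d=R.from_rotvec(s['tool_rot']).as_matrix()[:,2]; b=s['position']+.005*d; x=(b[:2]-H)@ux; print(s['t'],'bar',x.round(4),(b[2]-.11).round(4),'r',np.hypot(x,b[2]-.11).round(4),'ang',np.degrees(np.arctan2(b[2]-.11,-x)-np.arcsin(.005/.195)).round(2),s['force'].round(1))
ang()
E
python3 ang.py
```

```text
scene 4127 4097 k [ 0.822 -0.003  0.57 ] angle 55.3 mean [-0.041 -0.006  0.188] dist hinge(.11) -0.0107
top 1741 1695 k [ 0.819 -0.001  0.574] angle 55.0 mean [-0.04   0.004  0.186] dist hinge(.11) -0.0112
19.1333 bar -0.1074 0.169 r 0.2003 ang 56.1 [-5.6 -2.3  3.6]
```

Both cameras agree on a lid angle of about 55.2°, so 4.8° more is needed, which is about 16 mm along the arc.

Emit:
step_arm:
  rows:
    - [0,0.3,-0.1,-0.003,0,0,0.05]
    - [0,0.7,-0.2,-0.006,0,0,0.05]
    - [0,1.1,-0.3,-0.01,0,0,0.05]
    - [0,1.4,-0.4,-0.012,0,0,0.05]
    - [0,1.5,-0.45,-0.013,0,0,0.05]
    - [0,1.5,-0.45,-0.013,0,0,0.05]
    - [0,1.5,-0.45,-0.013,0,0,0.05]

```text
t: 19.72
position: [0.5515, 0.0086, 0.2918]
tool_rot: [1.877, 2.375, 0.215]
force: [-8.6, -1.2, 9.5]
gripper_width: 0.0098
grip_force: 61.7
```

```bash
python3 ang.py
```

```text
scene 4030 4000 k [ 0.867 -0.004  0.499] angle 60.1 mean [-0.035 -0.006  0.192] dist hinge(.11) -0.0108
top 1287 1253 k [ 0.864 -0.001  0.504] angle 59.8 mean [-0.035  0.007  0.192] dist hinge(.11) -0.0113
19.8167 bar -0.0932 0.1768 r 0.1999 ang 60.74 [-8.5 -1.8 10.2]
```

Emit:
step_arm:
  rows:
    - [0,0,0,0,0,0,0.05]
    - [0,0,0,0,0,0,0.05]
    - [0,0,0,0,0,0,0.05]
    - [0,0,0,0,0,0,0.05]
    - [0,0,0,0,0,0,0.05]
    - [0,0,0,0,0,0,0.05]
    - [0,0,0,0,0,0,0.05]
    - [0,0,0,0,0,0,0.05]
    - [0,0,0,0,0,0,0.05]
    - [0,0,0,0,0,0,0.05]
    - [0,0,0,0,0,0,0.05]
    - [0,0,0,0,0,0,0.05]

```text
t: 20.82
position: [0.5515, 0.0086, 0.2918]
tool_rot: [1.877, 2.375, 0.215]
force: [-8.0, -2.5, 9.9]
gripper_width: 0.0094
grip_force: 61.7
```

```bash
python3 ang.py; python3 -c "
from h import *
im,P=cloud('top'); Z=P[...,2]
for n,x,y,lo in(('tumbler',.491,.4015,.09),('tumbler2',.609,.355,.09)):
    m=(Z>lo)&(Z<.125)&(np.hypot(P[...,0]-x,P[...,1]-y)<.05); print(n,m.sum(),cv2.minEnclosingCircle((P[m][:,:2]*1000).astype(np.float32)),np.percentile(Z[m],95))
"
```

```text
scene 4030 4001 k [ 0.867 -0.004  0.499] angle 60.1 mean [-0.035 -0.006  0.192] dist hinge(.11) -0.0108
top 1286 1249 k [ 0.863 -0.     0.505] angle 59.7 mean [-0.035  0.007  0.192] dist hinge(.11) -0.0113
20.9167 bar -0.0932 0.1768 r 0.1999 ang 60.74 [-8.4 -2.8 10.4]
tumbler 197 ((493.1737976074219, 399.8711242675781), 31.749174118041992) 0.1155182842837398
tumbler2 190 ((609.5324096679688, 356.26287841796875), 32.448299407958984) 0.11462299101549998
```

The lid is steady at 60°, both tumblers are upright on the board, and the hold is stable. I'll hand in.

```bash
python3 -c "
from bench import robot
print(robot.hand_in())"
```

```text
the job is handed in; nothing more can be done
None
```

I set the tumbler upright on the near half of the serving board, then raised the lid to about 60° (59.7–60.1° by two cameras) and handed in at about 21 s with the gripper still holding it; the jug, the butter box and tumbler2 were not touched.

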